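Nudge a milling blank into its holder and clamp it

ROBOT

A 6-joint arm with a two-finger parallel gripper is mounted at the origin on a cart in front of the work surface, level with it; the furniture and walls round the work are solid. World frame = base frame: x ahead of the robot, y to its left, z up, the work surface at z = 0. Lengths are in m, angles in rad, forces in N, time in s.
With the tool pointing down it reaches from about 0.3 to 0.75 m from the base axis. Payload 8.5 kg.
Tool frame: the origin (TCP) lies midway between the tips of the shut fingers; the grasp point (between the pads) lies 19 mm behind it; z points along the fingers, y is the line along which they close (so a half turn about z gives the same grasp; the last joint's range is limited). The gripper opens to 88 mm and grips with 3 to 60 N. Pads are 18 mm wide; open, the fingers measure 123 mm over their backs; the gripper's body (75 mm by 187 mm) begins 45 mm behind the grasp point.
Start: joints at [-1.426, 0.381, 1.297, -0, 1.464, -0.215], TCP at [0.194, -0.515, 0.214] pointing down, gripper open.
Joint ranges: [-3.11, 3.11], [-0.89, 2.33], [0.22, 2.48], [-1.42, 4.56], [0.17, 2.85], [-2.88, 2.88]. Speed limits (rad/s): [2.39, 2.39, 3.14, 3.14, 3.14, 3.14].

INTERFACE

Orientations are given as a unit quaternion [w, x, y, z].
In Python, from plant import manip, solver, monitor, capture, camera_model gives the robot as it stands. Calls block until the motion is done:
- manip.reach(position, orientation): joint-space move of the TCP to a pose.
- manip.movel(position, max_speed=0.15, ori=None, f_stop=None): straight line of the TCP; ori=None keeps the orientation; max_speed is the mean speed in m/s. With f_stop (N) it stops when the force on the tool has changed by that much, and returns True; else False.
- manip.goto_joints(angles): joint-space move.
- manip.gripper_open() and manip.grasp(): open the fingers fully, or close them until they stop; the grip force is fixed at half the most.
- manip.dwell(seconds).
- solver.ik(position, orientation): joint angles nearest the present ones, or None.
- monitor.state(): the state.
- capture(name): name is "side" or "top" or "wrist"; returns the picture (480x640x3 uint8, red, green, blue); there is no depth.
- camera_model(name): a dict with "K" (3x3 intrinsics, pixels), "k1" (the pictures are not rectified: a ray, as slopes to the right and down, at radius r is drawn at 1 + k1 r^2 times it, then the intrinsics apply), "extrinsics" (4x4, takes a point from world to camera coordinates); the wrist camera has in their place "mount" (4x4, takes a point from camera to tool coordinates, whose origin is the TCP and whose axes are the flange's). Camera axes: x right, y up, looking along -z (the intrinsics and any distortion apply to the point x, -y, -z); pixel columns grow to the right and rows downward; lengths in m; the calibration is good to about 2 mm. A picture is of the moment at which its call begins: read the wrist's pose just before it. camera_model takes no time and is no camera call.
A pose or a line that the arm cannot do raises manip.MotionError and nothing moves.
- manip.sign_off(): hands the job in; it is judged then, once.
The state is a dict: "time": time; "qpos": joint angles; "dq": joint speeds; "joint_efforts": joint torques, N m; "position": TCP position; "ee_rot": TCP orientation; "ft_force": force on the tool from outside, world axes, zero at the start; "torque": the same for the moment, N m; "finger_gap": finger opening in m; "finger_force": force on a finger pad.
Only numpy, scipy, OpenCV 4.12 (cv2) and the standard library are available. Lean on these libraries where they do the work, as an engineer would, in place of code of your own. Each camera call takes 0.05 s, during which the arm holds its last target. There are 200 camera calls.

TASK

Load the ivory milling blank: push it with your fingertips across the top of the holder until it drops flat into the round recess, then push the red clamp arm round by its black pin, as far as it goes, so that it lies over the blank. Only push: do not lift the blank off the holder, and leave the blue blank, the bowl and the marker where they are.

Things in the scene. Friction and masses are not known exactly. Their poses are not given: they have to be found in the camera images.
- holder: Blank holder screwed to the desk: aluminium plate, flat top 20 mm above the desk; fixed. Origin on the desk below the centre of the round recess; x away from the robot at yaw 0, z up. Plate: x -80 to +45, y -117.5 to +117.5 mm. The two blanks lie on its top near y +72 and y -72 mm (either way round, up to 8 mm off in y, 10 mm in x).
- seat (a point): Centre of the recess floor, at [0, 0, 11 mm] in the holder's frame, axes as the holder's. The recess is round, 60 mm in diameter and 9 mm deep, with a 2 mm chamfer on its rim flush with the plate's top.
- ivory_blank: The blank to load: ivory (cream) disc 56 mm in diameter, 13 mm thick, 0.1 to 0.2 kg, loose. Origin: centre of its underside, z up. Seated in the recess its top stands 4 mm above the plate.
- blue_blank: The other blank, to be left alone: a blue disc of the same size, loose on the other half of the plate. Origin: centre of its underside.
- clamp_arm (a joint): Angle of the red clamp arm about its upright pivot, rad. 0 = fully open: arm points 1.92 rad (110 degrees) anticlockwise, from above, from the holder's +x, along the near edge on its +y side. It grows turning clockwise to the stop at 1.92: arm along the holder's +x, over the blank. Starts at 0 to 0.35. Friction about 1.5 N at the pin; stays where left.
- clamp_pin (a point): Centre of the top of the black upright pin near the red arm's free end, 45 mm from the pivot: 10 mm in diameter, from 32.5 to 58 mm above the desk. The red bar under it is 13 mm wide, 26.5 to 32.5 mm above the desk (2.5 mm above a seated blank), and ends 50 mm from the pivot.
- clamp_pivot (a point): Pivot axis of the clamp arm at the plate's top, at [-62, 0, 20 mm] in the holder's frame; the pivot's head reaches 37 mm above the desk.
- steel_bowl: Bystander: small steel bowl, 95 mm across, 47 mm tall, on the grey mat at the left. Origin: centre of its underside.
- marker: Bystander: red marker pen lying on the desk between the holder and the grey mat, 121 mm long, 12 mm thick. Origin: below its middle, on the desk.
Not all that is in view belongs to the job. Of the things shaped like the ivory_blank, the ivory one is meant.

How it is judged:
On the way, in this order (a step that is already met when the one before it is completed fails the run):
1. the ivory blank lies flat in the recess while the clamp arm is still open (z of ivory_blank in the frame of seat below 0.002 m and horizontal distance between ivory_blank and seat below 0.004 m and angle between ivory_blank's own z axis and vertical below 0.05 rad and value of joint clamp_arm below 0.9 rad), for 0.2 s.
2. the clamp arm is swung over the blank to its stop (value of joint clamp_arm above 1.8 rad), for 0.2 s.
At the end, for the whole second after the job is handed in: The ivory blank lies at rest in the recess: underside within 2 mm of the floor, within 4 mm of its centre, tilted less than 0.05 rad; the clamp arm stands at 1.80 rad or more of its 1.92; the blue blank has moved less than 10 mm, bowl and marker less than 15 mm (z of ivory_blank in the frame of seat below 0.002 m and horizontal distance between ivory_blank and seat below 0.004 m and angle between ivory_blank's own z axis and vertical below 0.05 rad and value of joint clamp_arm above 1.8 rad and linear speed of ivory_blank below 0.01 m/s and distance of blue_blank from where it was at the start of the episode below 0.01 m and distance of each of steel_bowl, marker from where it was at the start of the episode below 0.015 m); the robot touches nothing.
It fails at once if the ivory blank is lifted off the holder's top (z of ivory_blank in the frame of seat above 0.019 m).
It fails at once if the ivory blank is pushed off the holder or overturned (height (world z) of ivory_blank below 0.006 m or angle between ivory_blank's own z axis and vertical above 0.8 rad).
It fails at once if the blue blank is disturbed (moved over 10 mm) (distance of blue_blank from where it was at the start of the episode above 0.01 m).
It fails at once if the steel bowl or the marker is disturbed (moved over 15 mm) (distance of any of steel_bowl, marker from where it was at the start of the episode above 0.015 m).
It also fails if it takes over 48 s, if anything falls off the work surface, if the arm or the gripper's body presses on something with over 40 N, if the wrist force passes 120 N, or if a joint passes its speed limit or range.

## Working session

There is one attempt and no reset: what is moved stays moved. The work goes in short steps, each a Python script; the robot and the scene stay as the last script left them, time stands still between calls to the robot, and variables do not carry over. Pictures are saved under pics/ and viewed, at most 10 in all, crops included, and the job is handed in when it is done.

```bash
mkdir -p pics; ls; python3 - <<'E'
from plant import manip, solver, monitor, capture, camera_model
import cv2
for n in("top","side"):
    cv2.imwrite(f"pics/{n}0.png",capture(n)[:,:,::-1])
    print(n,camera_model(n))
print(camera_model("wrist"));print(monitor.state())
E
```

```text
pics
top {'K': array([[614.69557521,   0.        , 318.37063942],
       [  0.        , 614.69557521, 247.84107956],
       [  0.        ,   0.        ,   1.        ]]), 'k1': -0.06356279226824324, 'extrinsics': array([[ 0.02619558, -0.99964018,  0.00577014, -0.02153983],
       [ 0.99629825,  0.02657989,  0.08175155, -0.48808553],
       [-0.0818755 ,  0.00360725,  0.99663604, -1.0730047 ],
       [ 0.        ,  0.        ,  0.        ,  1.        ]])}
side {'K': array([[600.45617895,   0.        , 327.41826591],
       [  0.        , 600.45617895, 231.59723701],
       [  0.        ,   0.        ,   1.        ]]), 'k1': -0.08209251376652295, 'extrinsics': array([[-0.92860587, -0.37093232,  0.01001748,  0.46086945],
       [ 0.17960242, -0.4256723 ,  0.88687432, -0.12645109],
       [-0.32470619,  0.82535587,  0.46190214, -1.13266435],
       [ 0.        ,  0.        ,  0.        ,  1.        ]])}
{'K': array([[408.02584983,   0.        , 323.17912849],
       [  0.        , 408.02584983, 240.84242018],
       [  0.        ,   0.        ,   1.        ]]), 'k1': -0.011081934095869194
[... 348 characters left out ...]
]])}
{'time': 0.1, 'qpos': array([-1.42628938e+00,  3.81084699e-01,  1.29814030e+00, -1.37191262e-05,
        1.46363736e+00, -2.15302175e-01]), 'dq': array([ 0.00037507, -0.00147064, -0.00272347, -0.00052943,  0.00033728,
       -0.00038961]), 'joint_efforts': array([ 3.72374649e-03, -4.38657582e+01, -2.24911845e+01,  7.14711682e-02,
        3.42217914e-02, -7.12774181e-05]), 'position': array([ 0.19360304, -0.51448981,  0.2135382 ]), 'ee_rot': array([-6.34700152e-04,  9.83860444e-01,  1.78936366e-01,  1.56522351e-05]), 'ft_force': array([-0.98869546,  0.31588166,  0.41930537]), 'torque': array([-0.066418  ,  0.03481632, -0.01349522]), 'finger_force': 0.0, 'finger_gap': 0.08827979093944678}
```

View pics/top0.png

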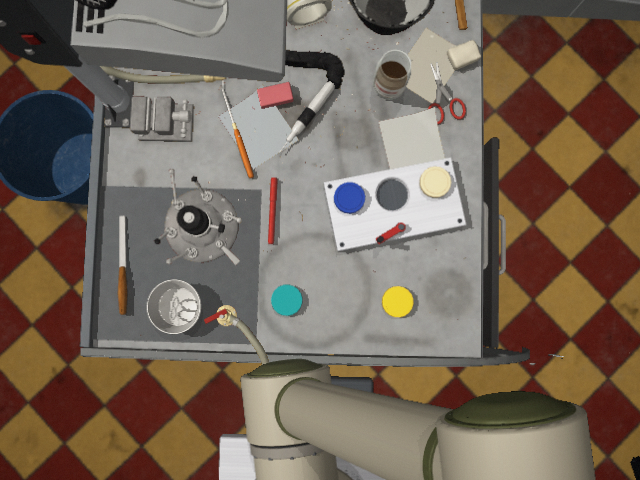

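View pics/side0.png

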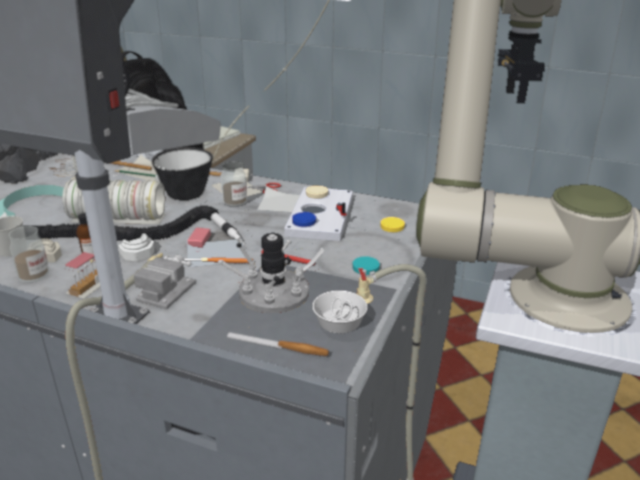

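The top view shows the holder with the blue blank at (349,197), the recess at (391,194) and the ivory blank at (435,182). The red arm runs from its pivot at about (402,228) to its pin at about (381,239). Candidates for the ivory blank are the cream disc on the holder (435,182), the yellow disc (398,302), the teal disc (287,300), the blue disc (349,197) and the cream block (463,55). I choose (435,182): it is cream and lies on the holder.

```bash
cat > h.py <<'E'
import numpy as np, cv2
from scipy.spatial.transform import Rotation as R
from plant import manip, solver, monitor, capture, camera_model
def pose(name):
    """K,k1, camera->world 4x4"""
    m=camera_model(name)
    if name=="wrist":
        s=monitor.state(); T=np.eye(4); T[:3,:3]=R.from_quat(s["ee_rot"],scalar_first=True).as_matrix(); T[:3,3]=s["position"]
        return m["K"],m["k1"],T@m["mount"]
    return m["K"],m["k1"],np.linalg.inv(m["extrinsics"])
def cast(P,px,z):
    K,k1,T=P; px=np.asarray(px,float).reshape(-1,1,2)
    n=cv2.undistortPoints(px,K,np.array([k1,0,0,0.]))[:,0]
    d=np.c_[n[:,0],-n[:,1],-np.ones(len(n))]@T[:3,:3].T
    return T[:3,3]+d*((z-T[2,3])/d[:,2])[:,None]
def hsv(im): return cv2.cvtColor(im,cv2.COLOR_RGB2HSV)
def blob(mask,roi=None):
    m=mask.astype(np.uint8)
    if roi: k=np.zeros_like(m); x0,y0,x1,y1=roi; k[y0:y1,x0:x1]=1; m&=k
    c=max(cv2.findContours(m,cv2.RETR_EXTERNAL,cv2.CHAIN_APPROX_NONE)[0],key=cv2.contourArea)
    return c[:,0]
def circ(P,c,z):
    "centre and radius of a contour seen on plane z"
    w=cast(P,c,z)[:,:2]; (x,y),r=cv2.minEnclosingCircle((w*1000).astype(np.float32))
    return np.round([x,y,r],1)
def quat(a):  # tool down, tool x axis along world angle a
    return (R.from_euler('z',a)*R.from_euler('x',np.pi)).as_quat(scalar_first=True)
E
python3 - <<'E'
from h import *
P=pose("top"); im=capture("top"); H=hsv(im)
h,s,v=H[...,0],H[...,1],H[...,2]
print("hsv",[H[y,x] for x,y in((435,182),(349,197),(391,194),(398,302),(340,225))])
iv=blob((h>15)&(h<35)&(s>35)&(v>150),(410,155,460,205)); print("ivory",circ(P,iv,.033),len(iv))
bl=blob((h>105)&(h<130)&(s>120),(325,175,375,220)); print("blue",circ(P,bl,.033))
rc=blob(v<110,(372,172,410,214)); print("recess",circ(P,rc,.02))
# plate
m=((s<45)&(v>185))|((h>105)&(h<130)&(s>120))
m=m.astype(np.uint8); k=np.zeros_like(m); k[157:252,322:468]=1; m&=k
m=cv2.morphologyEx(m,cv2.MORPH_OPEN,np.ones((5,5)))
c=blob(m); w=cast(P,c,.02)[:,:2]*1000
print("plate",cv2.minAreaRect(w.astype(np.float32)), cv2.boxPoints(cv2.minAreaRect(c)))
rd=blob(((h<8)|(h>172))&(s>130),(370,215,412,250)); print("red",np.round(cast(P,rd,.0325)[:,:2]*1000)[::6].tolist())
cr=cv2.resize(im[140:260,315:475],None,fx=5,fy=5,interpolation=cv2.INTER_CUBIC)
cv2.imwrite("pics/crop.png",cr[...,::-1])
E
```

```text
hsv [array([ 24,  56, 235], dtype=uint8), array([113, 178, 173], dtype=uint8), array([105,  16,  93], dtype=uint8), array([ 26, 201, 235], dtype=uint8), array([150,   1, 225], dtype=uint8)]
ivory [ 610.8 -213.    28.6] 87
blue [578.2 -60.6  27.6]
recess [ 588.8 -137.    28. ]
plate ((583.3402099609375, -139.98594665527344), (146.72616577148438, 234.62428283691406), 13.08681869506836) [[320.8073  170.90193]
 [448.48004 144.4869 ]
 [464.92017 223.94756]
 [337.24744 250.3626 ]]
red [[535.0, -150.0], [528.0, -141.0], [521.0, -131.0], [515.0, -120.0], [504.0, -122.0], [506.0, -126.0], [512.0, -136.0], [519.0, -147.0], [523.0, -157.0], [523.0, -152.0], [533.0, -148.0], [535.0, -152.0]]
```

View pics/crop.png

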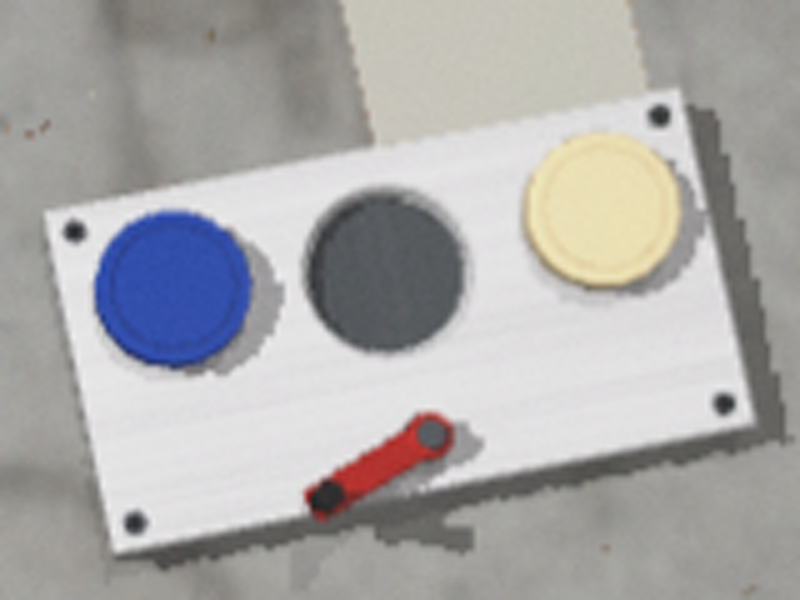

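The crop confirms the choice: the cream disc is at crop (603,210), the empty dark recess at (387,272), the pivot at (432,434) and the black pin at (326,496). Next I compute the holder frame from the plate corners, then move behind the blank and look from close by.

```bash
python3 - <<'E'
from h import *
P=pose("top")
crop=lambda p:np.array(p)/5+np.array([315,140])-.4
w=cast(P,crop([(45,212),(682,90),(755,425),(113,553)]),.02)[:,:2]*1000
print(w.round(1), np.linalg.norm(w-np.roll(w,-1,0),axis=1).round(1))
a=w[0]-w[1];b=w[3]-w[2]; yaw=np.arctan2(-a[0]-b[0],a[1]+b[1]); x=np.array([np.cos(yaw),np.sin(yaw)])
print("yaw",yaw,"recess from corners",w.mean(0)+17.5*x)
print("pivot",cast(P,crop([(432,434)]),.037)[:,:2]*1000,"pin",cast(P,crop([(326,494)]),.058)[:,:2]*1000)
iv=np.array([.611,-.213]); rc=np.array([.589,-.137]); u=(rc-iv)/np.linalg.norm(rc-iv); q=quat(np.arctan2(u[1],u[0]))
manip.grasp()
manip.reach([*(iv-u*.055),.12],q)
W=pose("wrist"); im=capture("wrist"); cv2.imwrite("pics/w1.png",im[...,::-1])
print(monitor.state()["time"],monitor.state()["position"],monitor.state()["qpos"])
E
```

```text
[[ 607.3  -14.9]
 [ 658.7 -244.3]
 [ 537.3 -271.4]
 [ 485.2  -42.2]] [235.1 124.4 235.1 125.2]
yaw 0.22211460035959021 recess from corners [ 589.20838702 -139.3720702 ]
pivot [[ 528.79858476 -152.88167725]] pin [[ 504.47778222 -113.7220835 ]]
3.3417 [ 0.62578489 -0.26702643  0.12036546] [-5.76820915e-01  6.80069928e-01  1.03561872e+00 -1.56083071e-04
  1.42534705e+00 -8.56596093e-01]
```

View pics/w1.png

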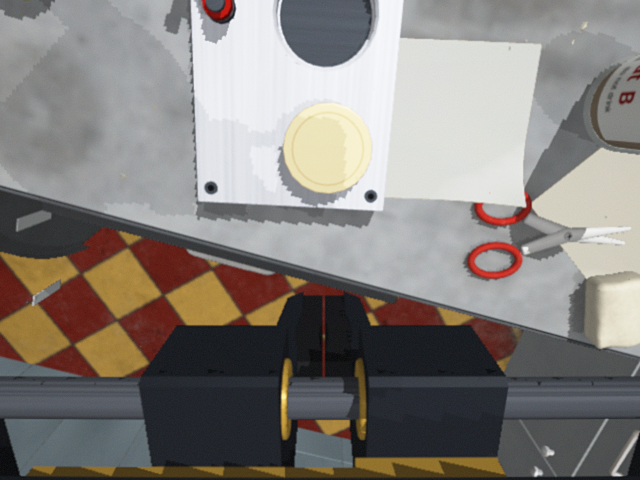

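The wrist view shows the ivory blank at (327,149), the recess at (325,22) and the shut fingers at about (325,300). The measured plate is 235 x 125 mm, as given. The pivot measured directly agrees with the one computed from the corners to within 1 mm. I push in stages, checking from the wrist as I go.

```bash
cat >> h.py <<'E'
RC=np.array([.5892,-.1394]); YAW=.222
def look(png=None,z=.033):
    W=pose("wrist"); im=capture("wrist"); H=hsv(im); h,s,v=H[...,0],H[...,1],H[...,2]
    if png: cv2.imwrite(png,im[...,::-1])
    m=((h>17)&(h<33)&(s>30)&(s<150)&(v>110)).astype(np.uint8); m=cv2.morphologyEx(m,cv2.MORPH_OPEN,np.ones((5,5)))
    cs=[circ(W,c[:,0],z) for c in cv2.findContours(m,cv2.RETR_EXTERNAL,cv2.CHAIN_APPROX_NONE)[0] if cv2.contourArea(c)>500]
    cs=[c for c in cs if 20<c[2]<36 and np.hypot(*(c[:2]/1000-RC))<.11]
    return W,im,cs
E
python3 - <<'E'
from h import *
W,im,cs=look(); print("ivory wrist",cs)
v=hsv(im)[...,2]; rc=blob(v<120,(275,0,376,70)); w=cast(W,rc,.02)*1000; print("recess low edge/x-range",w[:,:2].min(0),w[:,:2].max(0))
iv=np.array([.6108,-.213])
if cs: iv=(iv+cs[0][:2]/1000)/2
def go(iv,stop,z=.024,v=.06):
    u=(RC-iv)/np.linalg.norm(RC-iv); q=quat(np.arctan2(u[1],u[0]))
    p=iv-u*.046
    manip.movel([*p,monitor.state()["position"][2]],.15,ori=q)
    manip.movel([*p,z],.1)
    hit=manip.movel([*(RC-u*(stop+.0375)),z],v,f_stop=15)
    print("hit",hit,monitor.state()["position"],monitor.state()["ft_force"])
go(iv,.035)
print("after",look("pics/w2.png")[2],monitor.state()["time"])
E
```

```text
ivory wrist [array([ 613.1, -211.7,   27.8])]
recess low edge/x-range [ 564.17533224 -165.29846275] [ 618.78957194 -122.68573201]
hit False [ 0.6108759  -0.20890838  0.02398933] [ 0.4853183  -0.08899471 -0.29671322]
after [array([ 612.2, -209.2,   28.3])] 5.7917
```

View pics/w2.png

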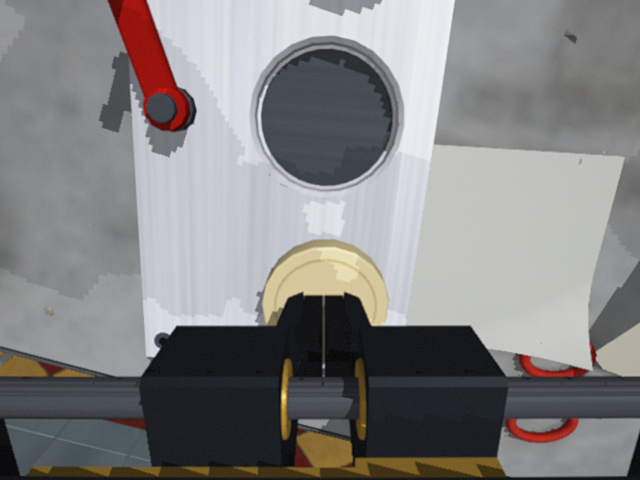

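The picture shows the blank's front edge at row 240, still about 80 mm short of the recess, and the fingers seem to be over it. That doesn't fit the pose I commanded, so I check with the fixed cameras before going on.

```bash
python3 - <<'E'
from h import *
s=capture("side"); t=capture("top")
a=cv2.resize(s[150:260,260:400],(560,440),interpolation=cv2.INTER_CUBIC)
b=cv2.resize(t[140:260,380:480],(240,288),interpolation=cv2.INTER_CUBIC)
o=np.zeros((440,800,3),np.uint8); o[:,:560]=a; o[:288,560:]=b
cv2.imwrite("pics/s2.png",o[...,::-1])
st=monitor.state(); print(st)
E
```

```text
{'time': 5.8917, 'qpos': array([-5.12618449e-01,  7.21009560e-01,  1.26174663e+00, -7.40045670e-05,
        1.15879031e+00, -8.14550594e-01]), 'dq': array([ 0.00230896, -0.00112878,  0.00091256, -0.00085489, -0.00138957,
       -0.00136589]), 'joint_efforts': array([ 7.00555835e-02, -5.65141189e+01, -1.86073744e+01,  3.93221062e-02,
        6.66898233e-02, -4.65595949e-04]), 'position': array([ 0.61081195, -0.20895655,  0.02391789]), 'ee_rot': array([ 2.70265239e-05,  5.92708277e-01,  8.05417219e-01, -3.08507951e-05]), 'ft_force': array([ 0.38476028, -0.73584587,  0.45078557]), 'torque': array([-0.06130726, -0.06473278,  0.01331161]), 'finger_force': 0.0, 'finger_gap': 0.0004431273701219466}
```

View pics/s2.png

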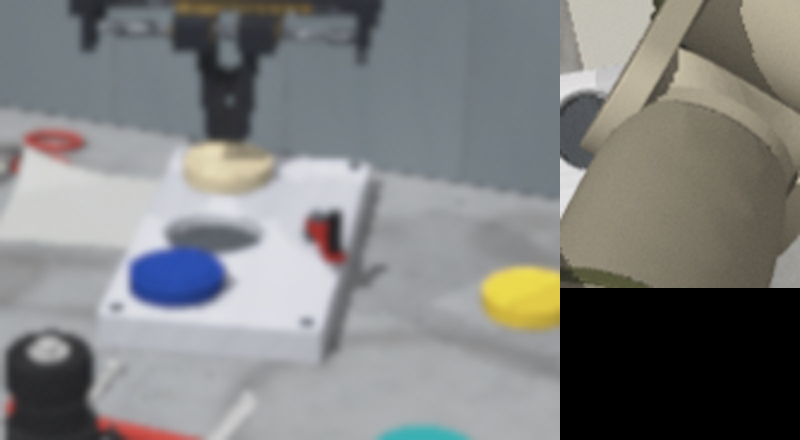

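```bash
python3 - <<'E'
from h import *
P=pose("side"); im=capture("side"); H=hsv(im); h,s,v=H[...,0],H[...,1],H[...,2]
c=blob((h>15)&(h<35)&(s>40)&(v>120),(300,180,335,202)); print(c.min(0),c.max(0))
print("ivory",circ(P,c,.028), circ(P,c,.033))
K,k1,T=P; E=np.linalg.inv(T)
def proj(p):
    q=E[:3,:3]@p+E[:3,3]; n=np.array([q[0],-q[1]])/-q[2]; n=n*(1+k1*n@n); return K[:2,:2]@n+K[:2,2]
st=monitor.state(); print("TCP px",proj(st["position"]), "tip 40mm up",proj(st["position"]+[0,0,.04]))
print("blank start top px",proj(np.array([.6115,-.2125,.033])))
r=blob((v<140)&(s<60),(296,200,330,216)); print("recess side",circ(P,r,.015))
E
```

```text
[307 185] [327 197]
ivory [ 615.9 -217.9   38.3] [ 611.5 -207.4   38. ]
TCP px [315.91878684 194.03566308] tip 40mm up [315.94133351 179.13362967]
blank start top px [316.22232416 190.10526586]
recess side [ 592.1 -143.    25.7]
```

The side and wrist views agree that the blank has not moved. The shut fingertips are hovering about 20–25 mm above the reported TCP: the wrist tip row fits a depth of 148 mm, not 171 mm, and the side view hides nothing of the blank. I touch a free patch of the plate to calibrate the real tip height.

```bash
python3 - <<'E'
from h import *
Rz=R.from_euler('z',YAW).as_matrix()[:2,:2]
manip.movel([*monitor.state()["position"][:2],.06],.15)
p=RC+Rz@np.array([-.052,-.075]); q=quat(YAW+np.pi/2)
manip.movel([*p,.06],.15,ori=q)
manip.movel([*p,.026],.1,f_stop=6)
hit=manip.movel([*p,-.008],.02,f_stop=4)
s=monitor.state(); print(hit,s["position"],s["ft_force"],s["time"],s["finger_gap"])
manip.movel([*p,.06],.15)
print(look()[2])
E
```

```text
True [ 0.55494281 -0.22400344 -0.00422689] [-0.83545879 -0.01770693  4.14593655] 8.7167 0.00033387372337789404
[array([ 611.7, -210.3,   29.4])]
```

The plate was touched at TCP z = −0.004 m, so the real tips are 24 mm above the reported TCP. From here on I use tip z = TCP z + 0.024.

```bash
cat >> h.py <<'E'
OFF=.024
def behind(iv,z=.024,back=.046):
    u=(RC-iv)/np.linalg.norm(RC-iv); q=quat(np.arctan2(u[1],u[0])); p=iv-u*back
    manip.movel([*p,.06-OFF],.2,ori=q); manip.movel([*p,z-OFF],.1,f_stop=8)
    return u
E
python3 - <<'E'
from h import *
iv=np.array([.6118,-.2115])
manip.movel([*monitor.state()["position"][:2],.045],.15)
u=behind(iv)
print("hit",manip.movel([*(RC-u*(.030+.037)),.024-OFF],.06,f_stop=15))
s=monitor.state();print(s["position"],s["ft_force"])
print(look("pics/w3.png")[2],s["time"])
E
```

```text
hit False
[ 6.09078107e-01 -2.03289304e-01 -2.77047625e-04] [-0.17470389 -0.48976257 -0.26217262]
[array([ 598. , -166.1,   28.1])] 11.7083
```

View pics/w3.png

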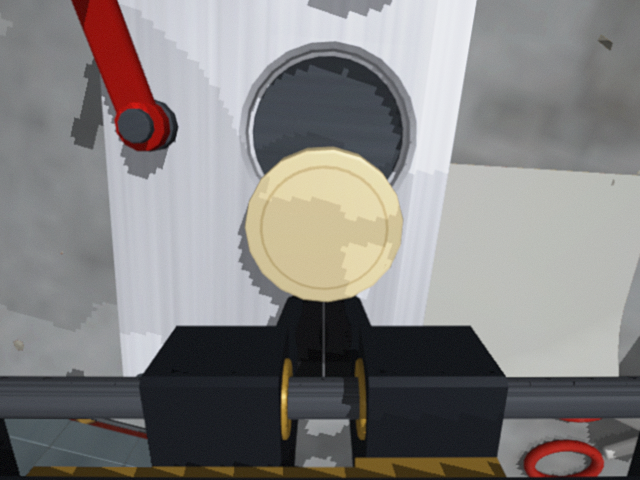

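The blank (324,224) lies just in front of the recess (329,125), about 1.5 mm to the left of the line, and the fingertips are behind it. I aim slightly to the right and push it in.

```bash
python3 - <<'E'
from h import *
rc=np.array([.5905,-.139]); iv=np.array([.598,-.1661])
u=(rc-iv)/np.linalg.norm(rc-iv); q=quat(np.arctan2(u[1],u[0]))
p=monitor.state()["position"]
manip.movel([*(iv-u*.043),0],.08,ori=q)
print("hit",manip.movel([*(rc-u*.0375),0.],.05,f_stop=12))
s=monitor.state();print(s["position"],s["ft_force"],np.linalg.norm(s["position"][:2]-rc))
manip.movel([*(s["position"][:2]-u*.02),.0],.1)
print(look("pics/w4.png",z=.024)[2],s["time"])
E
```

```text
hit False
[ 6.00551742e-01 -1.75161213e-01 -7.69663937e-06] [-0.81274006  0.47769731  0.92810363] 0.037532263701282445
[array([ 590.7, -138. ,   27.8])] 12.8333
```

View pics/w4.png

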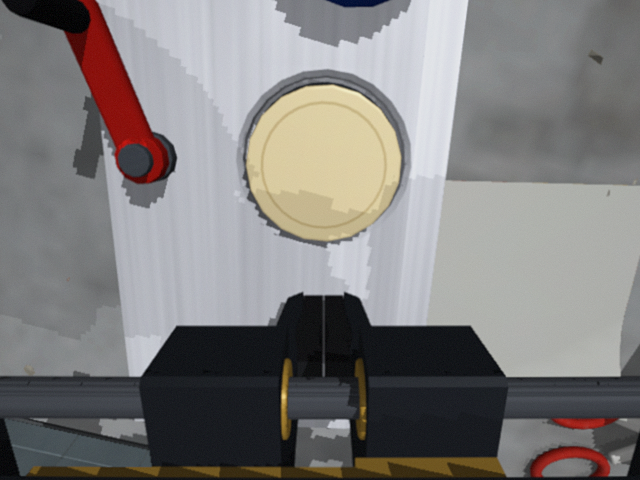

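The blank now sits inside the recess rim at (325,162). Its radius taken at z = 24 mm is 27.8 mm, and 28 mm is expected if it is seated flat. Next I swing the clamp arm by its pin.

```bash
cat > clamp.py <<'E'
from h import *
pv=np.array([.5293,-.1529]); Z=.042-OFF
def fp(deg,back):
    th=np.radians(deg); t=np.array([np.sin(th),-np.cos(th)])
    return [*(pv+.045*np.array([np.cos(th),np.sin(th)])-t*back),Z], quat(th+np.pi/2)
def swing(a0,a1,step=9):
    for a in [*np.arange(a0,a1,-step),a1]:
        p,q=fp(a,.0155)
        if manip.movel(p,.04,ori=q,f_stop=12): print("stopped at",a); return True
E
python3 - <<'E'
from clamp import *
p0=monitor.state()["position"]; manip.movel([*p0[:2],.08],.15)
p,q=fp(121.8,.030)
manip.reach([p[0],p[1],.08],q); manip.movel(p,.12,f_stop=8)
print(swing(121.8,11.5)); s=monitor.state(); print(s["position"],s["ft_force"],s["time"],s["qpos"][5])
W,im,c=look("pics/w5.png",z=.024); print(c)
E
```

```text
None
[ 0.56992998 -0.12816847  0.01798388] [-1.7059577   2.08522854  1.43589039] 20.9833 -0.6285360254422605
[array([ 590.6, -129.1,   27. ])]
```

View pics/w5.png

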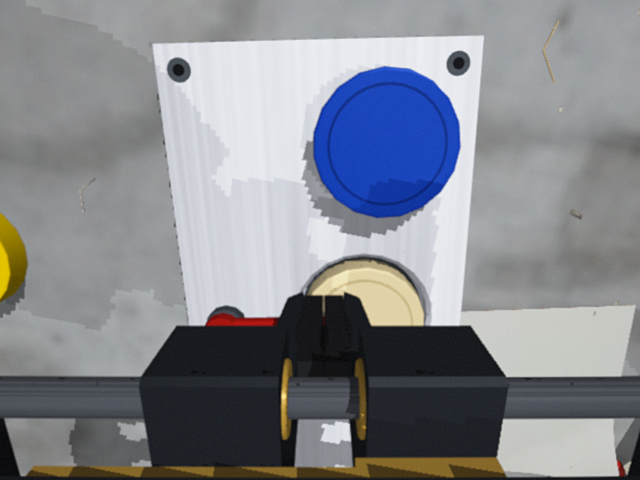

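The red arm (210–280, row 322) now points over the blank, ahead of the fingers. I push on until it meets the stop, then back off and inspect.

```bash
python3 - <<'E'
from clamp import *
p,q=fp(4,.0155)
print("stop:",manip.movel(p,.03,f_stop=8)); s=monitor.state(); print(s["position"],s["ft_force"])
p,q=fp(12.7,.035); manip.movel(p,.1); manip.movel([p[0],p[1],.09],.15)
manip.reach([.50,-.30,.16],quat(YAW+np.pi/2))
t=capture("top")
P=pose("top"); H=hsv(t); h,sa,v=H[...,0],H[...,1],H[...,2]
print("blue",circ(P,blob((h>105)&(h<130)&(sa>120),(325,175,375,220)),.033))
a=cv2.resize(t[140:260,315:475],(640,480),interpolation=cv2.INTER_CUBIC); cv2.imwrite("pics/t6.png",a[...,::-1]); print(monitor.state()["time"])
E
```

```text
stop: True
[ 0.56987176 -0.1280728   0.01751403] [-0.39907029  5.61730948  4.93449973]
blue [578.2 -60.6  27.6]
23.1333
```

View pics/t6.png

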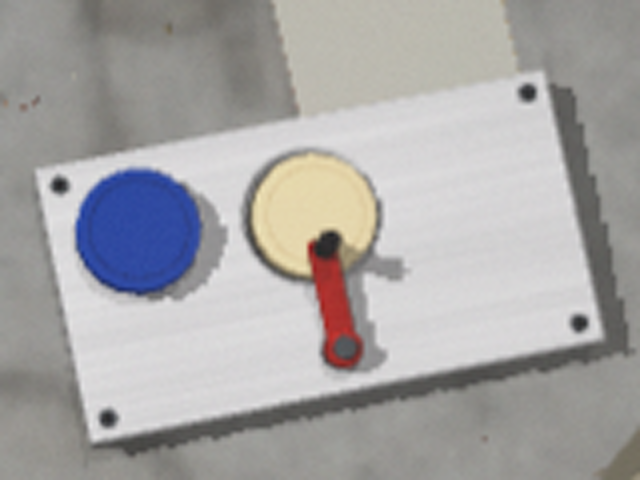

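The top view shows the blank in the recess at (313,215), with the arm over it from the pivot (345,348) to the pin (327,243). The blue blank has not moved. I check the arm angle and hand in.

```bash
python3 - <<'E'
from h import *
P=pose("top"); c=lambda p:np.array([p])/4+np.array([315,140])-.4
a=cast(P,c((345,348)),.037)[0]; b=cast(P,c((327,243)),.058)[0]; d=b-a
j=1.92-(np.arctan2(d[1],d[0])-YAW); print("joint",j,np.hypot(*d[:2]))
if j>1.83: print(manip.sign_off())
E
```

```text
joint 1.8836307489720103 0.044455674644296735
the job is handed in; nothing more can be done
None
```

The job is handed in at about 23 s of the 48 s allowed: the ivory blank is in the recess, the clamp arm is over it at about 1.88 rad by the top camera (it met the stop), and the blue blank has not moved; the bowl and marker were not re-measured and no verdict was returned.

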